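Snap the cap onto the insulated flask and keep it pressed

TASK

Pick up the loose orange cap and press it straight down onto the neck of the open flask with the orange band until it clicks home, with its rim fully down on the flask's black sealing ring. Do not stop when the resistance drops at the click: keep pressing the cap firmly (about 10 N) onto the seal and finish still holding it pressed there, with the flask standing upright. Do not knock the flask over, and leave the blue closed flask, the mug and the salt shaker where they are.

Things in the scene. Friction and masses are not known exactly. Their poses are not given: they have to be found in the camera images.
- cap_centre (a point): Centre (half-way up) of the loose orange snap cap: round, ribbed, 50 mm in diameter, 42 mm tall, 45 g, open side down, z up its axis. Rim 21 mm below this point, top 21 mm above. Its bore is 44 mm wide, 34 mm deep; a rounded bead centred 4 mm above the rim narrows the mouth to 36 mm. Grip it across the diameter at any yaw, in its upper half so that the fingers stay clear of the flask.
- flask: The open insulated flask: steel with an orange band, 76 mm in diameter, 0.9 kg, loose, upright. Origin at the centre of its underside, z up. The shoulder narrows to a flat black sealing ring, 57 mm in diameter, at 110 mm height; from it a dark neck stud 31 mm in diameter rises to 136 mm. Four sprung grey balls, 10 mm above the ring, stand out to 20 mm from the axis.
- neck_top (a point): Centre of the top of the open flask's neck stud, on the flask's axis, 136 mm above its underside, 26 mm above the sealing ring; the stud's tip is tapered. The cap's bead meets the sprung balls when the cap's rim is about 11 mm above the ring.
- seat (a point): Point on the flask's axis at the sealing ring's height, 110 mm above its underside. Cap fully home: cap centre 21 mm above this point. Pushing past the balls takes about 7 N (5 to 10), most with the rim 9 to 10 mm above the ring; below 6 mm they spring out behind the bead (click) and pull the cap down by up to 9 N until its rim meets the hard ring. Pulling off takes about as much.
- closed_flask: A second flask like the first, but with a blue band and a blue cap that is already on; 76 mm in diameter, 152 mm tall. Origin at the centre of its underside. A bystander.
- mug: White mug, 78 mm wide, 97 mm tall, 110 mm over the handle. Origin at the centre of its underside. A bystander.
- salt: Salt shaker, 44 mm in diameter, 90 mm tall, glass with a grey top. Origin at the centre of its underside. A bystander.
Mind the look-alikes: they are no part of the job. Leave any yellow look-alike of the flask alone.

How it is judged:
By the outcome, as a careful person would: the job done as asked, in the order asked, and still so for the second after the job is handed in, while the arm keeps its last pose, push and grip.
It also fails if it takes over 48 s, if anything falls off the work surface, if the arm or the gripper's body presses on something with over 40 N, if the wrist force passes 120 N, or if a joint passes its speed limit or range.

ROBOT

A 6-joint arm with a two-finger parallel gripper is mounted at the origin on a cart in front of the work surface, level with it; the furniture and walls round the work are solid. World frame = base frame: x ahead of the robot, y to its left, z up, the work surface at z = 0. Lengths are in mm, angles in rad, forces in N, time in s.
With the tool pointing down it reaches from about 275 to 750 mm from the base axis. Payload 10.2 kg.
Tool frame: the origin (TCP) lies between the finger pads; the fingertips stand finger_overhang ahead of it and the grasp point (between the pads) lies 8 mm behind it (finger_overhang is the distance from the TCP to the fingertips, in mm); z points along the fingers, y is the line along which they close (so a half turn about z gives the same grasp; the last joint's range is limited). The gripper opens to 88 mm and grips with 3 to 60 N. Pads are 18 mm wide; open, the fingers measure 123 mm over their backs; the gripper's body (75 mm by 187 mm) begins 45 mm behind the grasp point.
Start: joints at [0.887, 0.313, 1.498, -0, 1.331, -0.223], TCP at [233.462, 470.241, 249.72] pointing down, gripper open.
Joint ranges: [-2.94, 2.94], [-0.97, 2.17], [0.19, 2.56], [-1.23, 4.37], [0.02, 3.11], [-2.88, 2.88]. Speed limits (rad/s): [2.39, 2.39, 3.01, 3.14, 3.14, 3.14].

INTERFACE

Orientations are given as [roll, pitch, yaw] about the fixed x, y, z axes, in that order (R = Rz(yaw) Ry(pitch) Rx(roll)).
In Python, from bench import state, camera, camera_params, job_done, finger_overhang gives the robot as it stands.
- The arm moves only by the shell command python3 -m handwheel 'ROWS' [FORCE]. ROWS is a JSON object of lists of equal length, an entry for each row: "translation": the shift along the tool's x, y, z in mm, a list of three; "rot": the turn, a rotation vector about the tool's x, y, z in degrees, a list of three; "grip": the closure, from 0 (fully open) to 1 (shut). A call has 1 to 10 rows; each row is the pose to reach, as a shift and turn from the pose commanded when the call began, along the tool's axes at that moment; what a row does not reach only later rows make up. A row lasts 1/12 s, in which the tool goes at most 41.7 mm and 7.16 degrees, less where a joint would pass 70% of its speed; a pose out of reach is approached as far as the arm can. A call with a gripper value outside its range is refused whole. The fingers move at their own pace and stop on an object; FORCE is the grip in N (left out, the last holds). Time passes only in rows, so rows that repeat a pose let the fingers close. It gives the time, the measured TCP pose, the force, the opening and the grip force at its end, in the units of the state.
- state(): the state, without advancing time (a new reading comes with each control period).
- camera(name): name is "side" or "top"; returns the picture (400x640x3 uint8, red, green, blue); there is no depth.
- camera_params(name): a dict with "vertical_fov" (degrees; the focal length in pixels is half the picture's height over the tangent of half this angle, whatever the lens; pixels are square), "cx", "cy" (the principal point, pixels), "dist" ([k1, k2, p1, p2, k3] as OpenCV has them; the pictures are not rectified), "R" (3x3) and "t" (3): a world point X has camera coordinates R X + t. Camera axes: x right, y down, z forward; pixel columns grow to the right and rows downward; lengths in mm; the calibration is good to about 2 mm. A picture is of the moment at which its call begins. camera_params takes no time and is no camera call.
- job_done(): hands the job in; it is judged then, once.
The state is a dict: "time_s": time; "joints": joint angles; "qd": joint speeds; "joint_efforts": joint torques, N m; "tool_pos": TCP position; "tcp_rot": TCP orientation; "ft_force": force on the tool from outside, world axes, zero at the start; "torque": the same for the moment, N m; "opening": finger opening in mm; "grasp_force": force on a finger pad.
Only numpy, scipy, OpenCV 4.12 (cv2) and the standard library are available. Lean on these libraries where they do the work, as an engineer would, in place of code of your own. Each camera call takes 0.05 s, during which the arm holds its last target. There are 200 camera calls.

## Working session

There is one attempt and no reset: what is moved stays moved. The work goes in short steps, Python scripts to look and compute and a shell command to move; the robot and the scene stay as the last step left them, time stands still between calls to the robot, and variables do not carry over. Pictures are saved under pics/ and viewed, at most 10 in all, crops included, and the job is handed in when it is done.

```bash
mkdir -p pics; python3 - <<'E'
from bench import *
import cv2
print(finger_overhang, state())
for n in("side","top"):
    p=camera_params(n); print(n,p)
    cv2.imwrite(f"pics/{n}0.png",camera(n)[:,:,::-1])
E
```

```text
11.0 {'time_s': 0.0, 'joints': array([ 8.86608137e-01,  3.13455472e-01,  1.49845381e+00,  3.34037346e-05,
        1.33098553e+00, -2.23389734e-01]), 'qd': array([-0.00155679,  0.00138387, -0.0007155 , -0.00201549, -0.0020259 ,
       -0.00025981]), 'joint_efforts': array([-6.43101112e-05, -4.02234042e+01, -2.52258611e+01,  6.93640835e-02,
        3.56425974e-02, -1.47997630e-04]), 'tool_pos': array([233.29535116, 470.05549562, 249.15196209]), 'tcp_rot': array([-3.14033004e+00, -3.20107267e-04,  2.68078604e+00]), 'ft_force': array([ 0.05161291,  0.17820945, -0.46930505]), 'torque': array([-0.04154702,  0.03776685,  0.01282912]), 'grasp_force': 0.0, 'opening': 87.91790268703949}
side {'vertical_fov': 42.04712749886589, 'cx': 326.2392750122283, 'cy': 194.36345351436646, 'dist': array([0.04302533, 0.        , 0.        , 0.        , 0.        ]), 'R': array([[ 0.87146774, -0.49044645, -0.00249968],
       [-0.25508987, -0.44890094, -0.85639775],
       [ 0.41889513,  0.74696066, -0.5163106 ]]), 't': array([-468.74036837,  235.98704227, 1147.57489492])}
top {'vertical_fov': 47.197736677854685, 'cx': 321.7144963123932, 'cy': 200.80034683317712, 'dist': array([0.00462988, 0.        , 0.        , 0.        , 0.        ]), 'R': array([[ 8.62939842e-03, -9.99962596e-01,  5.83733219e-04],
       [-9.95912594e-01, -8.64693192e-03, -8.99073694e-02],
       [ 8.99090540e-02,  1.94499247e-04, -9.95949961e-01]]), 't': array([   4.55246065,  525.23212031, 1255.92772419])}
```

View pics/side0.png

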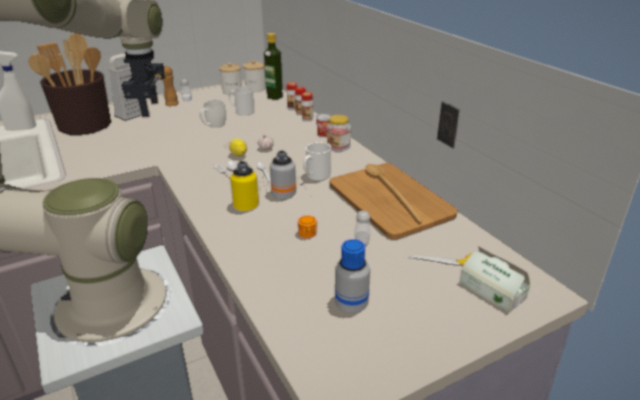

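View pics/top0.png

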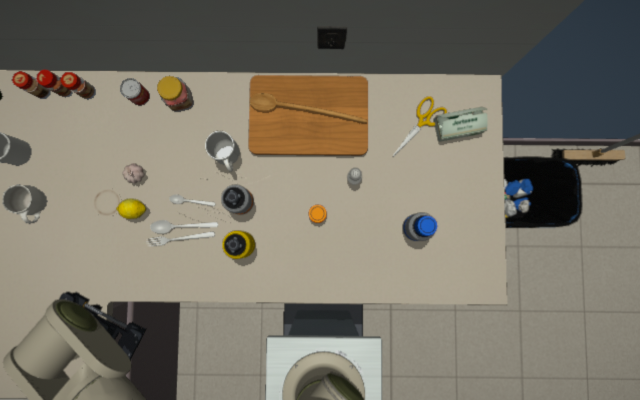

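Side view: the loose orange cap is at (307,227), the open orange-band flask at (283,177), the yellow look-alike at (245,187) and the blue closed flask at (352,275). In the top view they are at (318,214), (237,199), (238,244) and (425,226). Other orange or yellow things are the jar lid at top (172,88), the lemon (131,209) and the scissors (430,110). I choose the cap at top (318,214) and the flask at top (237,199), and check both in one crop.

```bash
cat > h.py <<'E'
import numpy as np, cv2
from bench import *
def K(n):
    p=camera_params(n); f=200/np.tan(np.radians(p["vertical_fov"]/2))
    return np.array([[f,0,p["cx"]],[0,f,p["cy"]],[0,0,1]]),p["dist"],p["R"],p["t"]
def ray(n,uv):
    k,d,R,t=K(n); q=cv2.undistortPoints(np.array([[uv]],float),k,d)[0,0]
    return -R.T@t, R.T@np.array([*q,1.])
def plane(n,uv,z):
    o,v=ray(n,uv); return o+v*(z-o[2])/v[2]
def tri(a,b):
    (o1,v1),(o2,v2)=ray("side",a),ray("top",b)
    s=np.linalg.lstsq(np.c_[v1,-v2],o2-o1,rcond=None)[0]
    p,q=o1+s[0]*v1,o2+s[1]*v2; return (p+q)/2,np.linalg.norm(p-q)
def proj(n,X):
    k,d,R,t=K(n); return cv2.projectPoints(np.atleast_2d(np.array(X,float)),cv2.Rodrigues(R)[0],t,k,d)[0][:,0]
def orange(im,box):
    x0,y0,x1,y1=box; h=cv2.cvtColor(im,cv2.COLOR_RGB2HSV)
    m=cv2.inRange(h,(3,140,90),(18,255,255)); k=np.zeros_like(m); k[y0:y1,x0:x1]=m[y0:y1,x0:x1]; return k
E
python3 - <<'E'
from h import *
s=cv2.imread("pics/side0.png")[:,:,::-1]; t=cv2.imread("pics/top0.png")[:,:,::-1]
for n,im,b in(("side",s,(285,205,330,250)),("top",t,(300,195,340,235)),("side",s,(262,150,302,205))):
    m=orange(im,b); ys,xs=np.nonzero(m); c=(xs.mean(),ys.mean())
    print(n,c,xs.min(),xs.max(),ys.min(),ys.max(),len(xs))
    if b[0]==285: a=c
    if b[0]==300: bb=c
print("cap",tri(a,bb),plane("top",bb,42),plane("side",a,21))
c1=cv2.resize(s[140:250,230:340],(440,440),interpolation=cv2.INTER_CUBIC)
c2=cv2.resize(t[170:260,200:290],(360,360),interpolation=cv2.INTER_CUBIC)
o=np.zeros((440,800,3),np.uint8); o[:,:440]=c1; o[:360,440:]=c2
cv2.imwrite("pics/crop.png",o[:,:,::-1])
E
```

```text
side (np.float64(306.7679083094556), np.float64(226.42120343839542)) 298 315 216 237 349
top (np.float64(317.18461538461537), np.float64(213.53846153846155)) 309 326 205 222 260
side (np.float64(282.93243243243245), np.float64(189.5)) 272 294 186 192 74
cap (array([490.43453944,  21.06565661,  20.66176658]), np.float64(1.8475725566846732)) [488.26532014  21.23876578  42.        ] [491.08453012  20.30582179  21.        ]
```

View pics/crop.png

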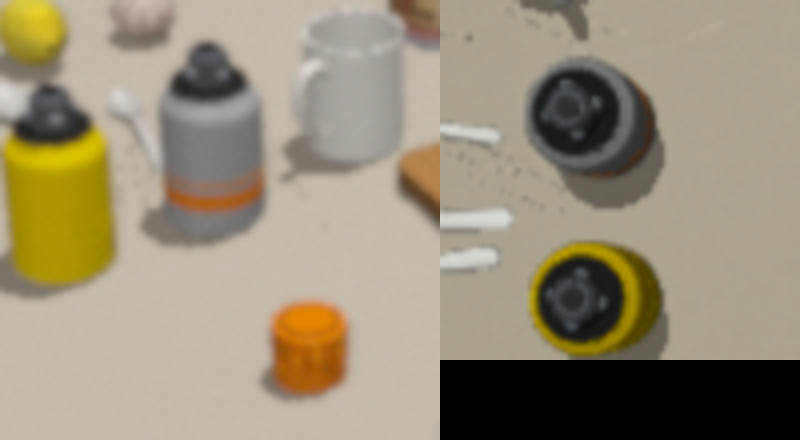

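The crop confirms it: steel flask with orange band and bare neck, stud top at side (282,152), and in the top view dark ring centre about (234,197). The orange cap stands upright, open side down. Next I measure the flask and the move to the cap.

```bash
cat >> h.py <<'E'
from scipy.spatial.transform import Rotation as Ro
def move(target):
    s=state(); return np.round(Ro.from_euler("xyz",s["tcp_rot"]).inv().apply(np.array(target)-s["tool_pos"]),1)
E
python3 - <<'E'
from h import *
s=cv2.imread("pics/side0.png")[:,:,::-1]; t=cv2.imread("pics/top0.png")[:,:,::-1]
def big(m):
    c=max(cv2.findContours(m,0,cv2.CHAIN_APPROX_NONE)[0],key=cv2.contourArea); return c
g=cv2.cvtColor(t,cv2.COLOR_RGB2GRAY); m=np.zeros_like(g); m[180:218,215:255]=(g[180:218,215:255]<62)*255
m=cv2.morphologyEx(m,cv2.MORPH_OPEN,np.ones((3,3),np.uint8))
c=cv2.convexHull(big(m)); e=cv2.fitEllipse(c); print("ring ellipse",e,cv2.boundingRect(c)); print(plane("top",e[0],110))
g=cv2.cvtColor(s,cv2.COLOR_RGB2GRAY); m=np.zeros_like(g); m[145:170,265:300]=(g[145:170,265:300]<95)*255
c=big(m); print("side dark",cv2.boundingRect(c)); 
x,y,w,h=cv2.boundingRect(c)
for r in range(y,y+h,2):
    xs=np.nonzero(m[r])[0]; print(r,xs.min(),xs.max(),end=" | ")
b=orange(s,(262,150,302,205)); ys,xs=np.nonzero(b); print("\nband",xs.min(),xs.max(),ys.min(),ys.max())
F=plane("top",e[0],110)
X=[[F[0],F[1],z] for z in(0,20,110,136)]
print(proj("side",X).round(1).tolist()); print(proj("top",X).round(1).tolist())
print("above cap",move([490.4,21.1,110]),"grasp",move([490.4,21.1,28]))
E
```

```text
ring ellipse ((233.69296264648438, 197.8875274658203), (20.66496467590332, 21.37815284729004), 73.949951171875) (223, 188, 22, 21)
[523.00929098 238.56038682 110.        ]
side dark (273, 151, 18, 14)
151 280 282 | 153 278 284 | 155 278 285 | 157 279 288 | 159 274 290 | 161 273 290 | 163 273 288 | 
band 272 294 186 192
[[282.5, 192.8], [282.1, 187.0], [280.7, 159.8], [280.2, 151.6]]
[[241.1, 201.6], [239.8, 201.0], [233.7, 197.9], [231.7, 196.9]]
above cap [-429.9 -287.7  139.5] grasp [-429.9 -287.6  221.5]
```

```bash
python3 -m handwheel '{"translation":[[-430,-288,0],[-430,-288,0],[-430,-288,0],[-430,-288,0],[-430,-288,0],[-430,-288,0],[-430,-288,0],[-430,-288,0],[-430,-288,0],[-430,-288,0]],"rot":[[0,0,0],[0,0,0],[0,0,0],[0,0,0],[0,0,0],[0,0,0],[0,0,0],[0,0,0],[0,0,0],[0,0,0]],"grip":[0,0,0,0,0,0,0,0,0,0]}' 20
python3 - <<'E'
from h import *
print(state()["tcp_rot"],move([490.4,21.1,110]))
E
```

```text
time_s: 0.93
tool_pos: [440.9, 106.6, 249.7]
tcp_rot: [-3.142, -0.0, 2.681]
ft_force: [0.2, 0.7, 0.4]
opening: 87.9
grasp_force: 0.0
[-3.14158912e+00 -1.19608036e-04  2.68066783e+00] [-82.4 -54.6 139.7]
```

```bash
python3 -m handwheel '{"translation":[[-35,-23,10],[-62,-41,40],[-82,-55,75],[-82,-55,110],[-82,-55,139],[-82,-55,139]],"rot":[[0,0,0],[0,0,0],[0,0,0],[0,0,0],[0,0,0],[0,0,0]],"grip":[0,0,0,0,0,0]}'
python3 - <<'E'
from h import *
im=camera("side"); print(move([490.4,21.1,28]))
cv2.imwrite("pics/pre.png",cv2.resize(im[100:280,210:410],(800,720))[:600,:,::-1])
for n in("side","top"):
  m=orange(camera(n),(285,200,345,250)); ys,xs=np.nonzero(m); print(n,len(xs),xs.mean() if len(xs) else 0,ys.mean() if len(xs) else 0)
E
```

```text
time_s: 1.43
tool_pos: [486.6, 22.9, 105.7]
tcp_rot: [-3.139, -0.01, 2.68]
ft_force: [-0.6, 0.4, -0.8]
opening: 88.1
grasp_force: 0.0
[-3.3 -0.6 80.9]
side 352 306.71590909090907 226.49147727272728
top 0 0 0
```

View pics/pre.png

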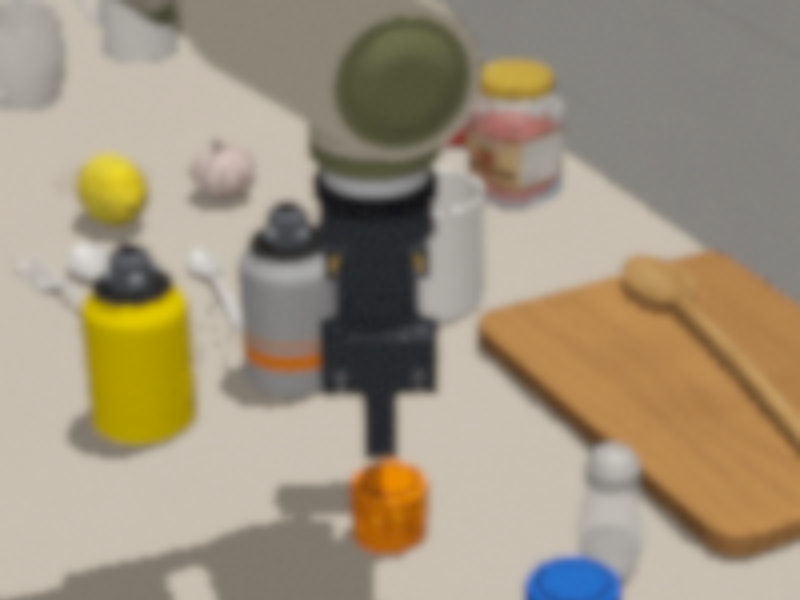

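The picture shows the open gripper centred over the cap; cap at crop (390,505), near finger at (380,425). I descend and grip.

```bash
python3 -m handwheel '{"translation":[[0,0,25],[0,0,50],[0,0,70],[0,0,82],[0,0,82],[0,0,82],[0,0,82]],"rot":[[0,0,0],[0,0,0],[0,0,0],[0,0,0],[0,0,0],[0,0,0],[0,0,0]],"grip":[0,0,0,0,0,0,0]}' 25
python3 -m handwheel '{"translation":[[0,0,0],[0,0,0],[0,0,0],[0,0,0],[0,0,0],[0,0,0],[0,0,0],[0,0,0]],"rot":[[0,0,0],[0,0,0],[0,0,0],[0,0,0],[0,0,0],[0,0,0],[0,0,0],[0,0,0]],"grip":[1,1,1,1,1,1,1,1]}' 30
```

```text
time_s: 2.17
tool_pos: [490.6, 22.9, 30.7]
tcp_rot: [3.141, 0.003, 2.681]
ft_force: [0.3, 0.4, 0.4]
opening: 88.2
grasp_force: 0.0
time_s: 2.83
tool_pos: [489.5, 22.9, 28.8]
tcp_rot: [-3.142, -0.0, 2.681]
ft_force: [-0.9, 0.6, 1.6]
opening: 49.3
grasp_force: 30.0
```

```bash
python3 -m handwheel '{"translation":[[0,0,-40],[0,0,-80],[0,0,-120],[5,20,-160],[16,50,-171],[28,90,-171],[41,130,-171],[53,168,-171],[62,196,-171],[66,208,-171]],"rot":[[0,0,0],[0,0,0],[0,0,0],[0,0,0],[0,0,0],[0,0,0],[0,0,0],[0,0,0],[0,0,0],[0,0,0]],"grip":[1,1,1,1,1,1,1,1,1,1]}'
python3 -m handwheel '{"translation":[[0,0,0],[0,0,0],[0,0,0],[0,0,0]],"rot":[[0,0,0],[0,0,0],[0,0,0],[0,0,0]],"grip":[1,1,1,1]}'
python3 - <<'E'
from h import *
a=camera("side"); b=camera("top"); print(state()["tool_pos"],state()["tcp_rot"],state()["ft_force"])
o=np.zeros((600,800,3),np.uint8)
o[:,:400]=cv2.resize(a[100:220,240:320],(400,600),interpolation=cv2.INTER_CUBIC)
o[:400,400:]=cv2.resize(b[160:240,190:270],(400,400),interpolation=cv2.INTER_CUBIC)
cv2.imwrite("pics/over.png",o[:,:,::-1]); cv2.imwrite("pics/side1.png",a[:,:,::-1])
m=orange(a,(250,90,320,178)); ys,xs=np.nonzero(m); print(xs.mean(),ys.mean(),xs.min(),xs.max(),ys.min(),ys.max(),len(xs))
p=state()["tool_pos"]; print(proj("side",[p-[0,0,8],p-[0,0,29]]).round(1))
E
```

```text
time_s: 3.67
tool_pos: [522.4, 241.9, 199.3]
tcp_rot: [3.141, -0.001, 2.684]
ft_force: [-0.6, -0.2, -0.1]
opening: 49.6
grasp_force: 30.0
time_s: 4.0
tool_pos: [523.0, 237.1, 199.8]
tcp_rot: [-3.141, 0.0, 2.679]
ft_force: [-1.0, 0.5, -1.3]
opening: 49.4
grasp_force: 30.0
[522.97136229 237.3970905  199.90284276] [-3.14156326e+00  1.06643392e-04  2.67921514e+00] [-1.19235915  0.51509497 -0.67717325]
288.6490566037736 125.07169811320755 272 319 90 143 265
[[279.4 133.7]
 [279.8 140.6]]
```

View pics/over.png

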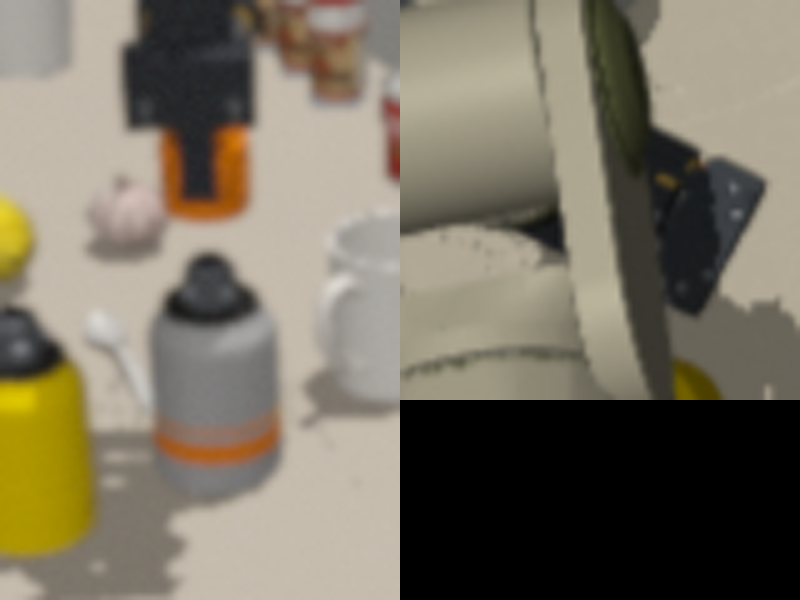

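The cap hangs over the neck: side cap centre u≈281, stud u≈282, and the top view is blocked by the arm. I compare cap and flask edges with predictions in the side view so the calibration bias cancels.

```bash
python3 - <<'E'
from h import *
s=cv2.imread("pics/side1.png")[:,:,::-1].astype(float)
s0=cv2.imread("pics/side0.png")[:,:,::-1].astype(float)
def edge(v,x0,sgn=0):
    v=cv2.GaussianBlur(v.reshape(1,-1),(0,0),.8).ravel(); g=np.gradient(v); a=np.abs(g) if sgn==0 else sgn*g
    i=int(np.argmax(a)); i=min(max(i,1),len(a)-2); d=a[i-1]-2*a[i]+a[i+1]; return x0+i+(0.5*(a[i-1]-a[i+1])/d if d else 0)
def circ(c,r,z,n="side"):
    t=np.linspace(0,2*np.pi,721); return proj(n,np.c_[c[0]+r*np.cos(t),c[1]+r*np.sin(t),0*t+z])
T=np.array([523.0,237.3,199.9]); F=np.array([523.0,238.6])
sat=s[:,:,0]-s[:,:,2]; gr=s.mean(2)
# cap
P=circ(T,25,T[2]-28.8); print("cap pred u",P[:,0].min(),P[:,0].max(),"v bottom",P[:,1].max())
for r in(136,138,140): print(" cap u",edge(sat[r,266:281],266,1),edge(sat[r,281:298],281,-1))
print(" cap v",[round(edge(sat[139:148,c],139,-1),2) for c in(278,280,281,282,284)])
# ring, body, base
P=circ(F,28.5,110); print("ring pred u",P[:,0].min(),P[:,0].max(),"v",P[:,1].min(),P[:,1].max())
print(" ring v",[round(edge(gr[160:169,c],160,1),2) for c in(279,281,283,285)])
P=circ(F,38,60); print("body pred u",P[:,0].min(),P[:,0].max())
for r in(172,176,180): print(" body u",edge(gr[r,264:278],264),edge(gr[r,288:304],288))
P=circ(F,38,0); print("base pred v",P[:,1].max()); print(" base v",[round(edge(gr[194:204,c],194),2) for c in(279,281,283,285,287)])
P=circ(F,15.5,136); print("stud pred u",P[:,0].min(),P[:,0].max(),"vtop",P[:,1].min()); print(" stud v",[round(edge(gr[146:156,c],146,-1),2) for c in(280,281,282,283)])
for r in(153,155): print(" stud u",edge(gr[r,272:281],272),edge(gr[r,283:292],283))
J=[proj("side",[[523+a,238.6+b,110]])[0]-proj("side",[[523,238.6,110]])[0] for a,b in((-.896,.444),(.444,.896))]; print("px per mm toolx,tooly",J)
# original cap on table in side
sat0=s0[:,:,0]-s0[:,:,2]
E
```

```text
cap pred u 270.81872955827146 288.7722963771854 v bottom 144.40915611711364
 cap u 272.2852707603708 288.8835133886672
 cap u 272.36073004645493 288.8406047933782
 cap u 272.7483618636575 288.3161960260265
 cap v [np.float64(143.47), np.float64(143.57), np.float64(143.6), np.float64(143.53), np.float64(143.18)]
ring pred u 270.6445506019925 290.65699914563606 v 155.3082708160714 164.47711930018465
 ring v [np.float64(164.72), np.float64(164.83), np.float64(164.86), np.float64(164.4)]
body pred u 268.3552951523474 294.5797235698221
 body u 269.453276893292 295.2770496415152
 body u 269.7172960946634 295.40331475003757
 body u 270.2022544642014 295.5969418037432
base pred v 199.55648307541037
 base v [np.float64(200.99), np.float64(200.96), np.float64(200.57), np.float64(200.04), np.float64(199.16)]
stud pred u 274.72599131757335 285.7097363078593 vtop 149.2166754006964
 stud v [np.float64(150.23), np.float64(150.09), np.float64(150.07), np.float64(150.3)]
 stud u 276.898518437432 286.04839552049845
 stud u 276.3023129525626 286.7896807142663
px per mm toolx,tooly [array([-0.35096237,  0.00904731]), array([ 0.00774239, -0.16046328])]
```

Within error (about ±2 mm) the cap is already on axis, inside the 2.5 mm radial play. I lower it stepwise, watching the forces.

```bash
python3 -m handwheel '{"translation":[[0,0,12],[0,0,24],[0,0,30],[0,0,32],[0,0,32],[0,0,32]],"rot":[[0,0,0],[0,0,0],[0,0,0],[0,0,0],[0,0,0],[0,0,0]],"grip":[1,1,1,1,1,1]}'
for i in 1 2; do python3 -m handwheel '{"translation":[[0,0,2],[0,0,4],[0,0,5],[0,0,5]],"rot":[[0,0,0],[0,0,0],[0,0,0],[0,0,0]],"grip":[1,1,1,1]}'; done
python3 - <<'E'
from h import *
a=camera("side"); s=state(); print(s["tool_pos"],s["ft_force"],s["torque"])
cv2.imwrite("pics/low.png",cv2.resize(a[110:220,230:340],(550,550),interpolation=cv2.INTER_CUBIC)[:,:,::-1])
E
```

```text
time_s: 4.6
tool_pos: [523.1, 238.4, 168.3]
tcp_rot: [3.141, 0.001, 2.681]
ft_force: [-1.2, -0.5, 0.1]
opening: 49.5
grasp_force: 30.0
time_s: 4.93
tool_pos: [522.7, 238.6, 162.6]
tcp_rot: [-3.141, -0.0, 2.681]
ft_force: [-0.5, -0.5, -0.2]
opening: 49.3
grasp_force: 30.0
time_s: 5.27
tool_pos: [522.7, 238.5, 157.4]
tcp_rot: [-3.141, -0.0, 2.681]
ft_force: [-0.7, -0.3, -0.3]
opening: 49.5
grasp_force: 30.0
[522.75491382 238.52092145 157.562605  ] [-0.08365144  0.1689202  -0.78534967] [ 0.01640235 -0.0197366   0.04948155]
```

View pics/low.png

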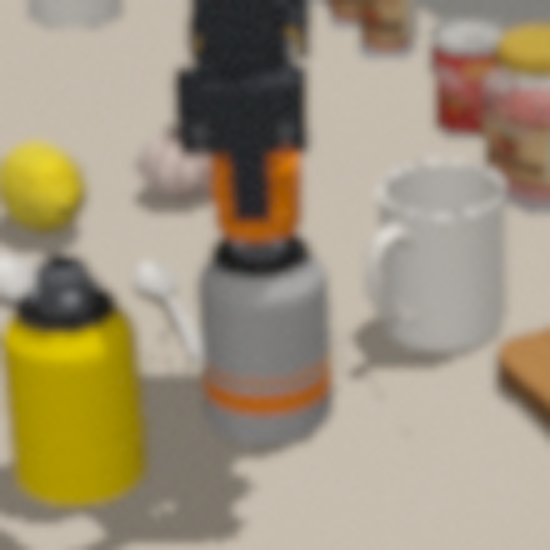

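The cap's mouth is round the stud (rim at about z=129) with no side force; cap centre u≈257 against the flask's ≈264 in the crop. I re-measure the sideways offset.

```bash
python3 - <<'E'
from h import *
ims=np.mean([camera("side").astype(float) for _ in range(3)],0); s=state(); T=s["tool_pos"]; F=(523,238.6)
sat=ims[:,:,0]-ims[:,:,2]; gr=ims.mean(2)
def edge(v,x0):
    v=cv2.GaussianBlur(v.reshape(1,-1),(0,0),.8).ravel(); a=np.abs(np.gradient(v)); i=min(max(int(np.argmax(a)),1),len(a)-2)
    return x0+i+.5*(a[i-1]-a[i+1])/(a[i-1]-2*a[i]+a[i+1])
for nm,im,rows,z,r,c0 in(("cap",sat,range(145,155,2),T[2]-15,25,281),("body",gr,range(168,182,2),70,38,283),("band",sat,range(187,191),20,38,283)):
    k=10 if nm=="cap" else 15
    L=[(edge(im[q,c0-k:c0-3],c0-k),edge(im[q,c0+3:c0+k+1],c0+3)) for q in rows]; L=np.array(L)
    t=np.linspace(0,6.28,400); P=proj("side",np.c_[F[0]+r*np.cos(t),F[1]+r*np.sin(t),0*t+z])
    print(nm,L.mean(1).round(2),"med",np.median(L,0),"pred mid",(P[:,0].min()+P[:,0].max())/2,"width",np.ptp(P[:,0]))
print(T,s["ft_force"])
E
```

```text
cap [282.18 282.29 282.44 280.8  280.98] med [275.46516559 288.83098818] pred mid 280.0932845259641 width 17.759910732943013
body [282.36 282.4  282.49 282.48 282.63 282.77 282.91] med [269.73062336 295.25104625] pred mid 281.304523392055 width 26.315398278060513
band [282.63 282.62 282.68 282.47] med [271.27554139 294.02217455] pred mid 282.10719303821395 width 25.867578601259368
[522.85079662 238.55520709 157.81351273] [ 0.3472869   0.11577481 -0.51830034]
```

Offset is under 1 mm, so I press on with a higher grip force.

```bash
python3 -m handwheel '{"translation":[[-0.5,0,2],[-0.5,0,4],[-0.5,0,6],[-0.5,0,6],[-0.5,0,6]],"rot":[[0,0,0],[0,0,0],[0,0,0],[0,0,0],[0,0,0]],"grip":[1,1,1,1,1]}' 40
for i in 1 2 3; do python3 -m handwheel '{"translation":[[0,0,1],[0,0,2],[0,0,2],[0,0,2]],"rot":[[0,0,0],[0,0,0],[0,0,0],[0,0,0]],"grip":[1,1,1,1]}'; done
```

```text
time_s: 5.88
tool_pos: [523.2, 238.4, 151.7]
tcp_rot: [-3.142, -0.0, 2.681]
ft_force: [0.9, 0.2, -0.2]
opening: 49.3
grasp_force: 40.0
time_s: 6.22
tool_pos: [523.8, 238.8, 150.5]
tcp_rot: [3.14, 0.001, 2.681]
ft_force: [0.2, 3.5, 4.4]
opening: 48.9
grasp_force: 40.0
time_s: 6.55
tool_pos: [523.9, 238.9, 148.8]
tcp_rot: [3.139, 0.002, 2.681]
ft_force: [1.1, 4.5, 8.0]
opening: 49.8
grasp_force: 40.0
time_s: 6.88
tool_pos: [523.9, 238.9, 146.8]
tcp_rot: [3.139, 0.002, 2.681]
ft_force: [0.8, 4.1, 6.2]
opening: 49.3
grasp_force: 40.0
```

Past the peak at about 8 N; the side force of +4 N in y eases with a 1 mm shift in +y while I go on down.

```bash
for i in 1 2 3; do python3 -m handwheel '{"translation":[[0.2,0.5,1],[0.2,0.5,2],[0.2,0.5,2],[0.2,0.5,2]],"rot":[[0,0,0],[0,0,0],[0,0,0],[0,0,0]],"grip":[1,1,1,1]}'; done
```

```text
time_s: 7.22
tool_pos: [523.1, 238.8, 143.3]
tcp_rot: [-3.141, -0.001, 2.681]
ft_force: [2.2, 2.6, -1.9]
opening: 49.1
grasp_force: 40.0
time_s: 7.55
tool_pos: [522.6, 239.0, 140.5]
tcp_rot: [-3.139, -0.002, 2.681]
ft_force: [-0.5, -0.5, -9.2]
opening: 49.5
grasp_force: 40.0
time_s: 7.88
tool_pos: [523.5, 240.0, 139.9]
tcp_rot: [3.141, 0.0, 2.681]
ft_force: [1.0, 0.8, -3.4]
opening: 49.3
grasp_force: 40.0
```

Clicked; the pull now eases as the rim meets the ring. I press on in 1 mm steps to about 10 N.

```bash
for i in 1 2; do python3 -m handwheel '{"translation":[[0,0,0.5],[0,0,1],[0,0,1],[0,0,1]],"rot":[[0,0,0],[0,0,0],[0,0,0],[0,0,0]],"grip":[1,1,1,1]}'; done
```

```text
time_s: 8.22
tool_pos: [523.5, 239.9, 139.0]
tcp_rot: [3.141, 0.0, 2.681]
ft_force: [0.6, 1.2, -0.2]
opening: 49.1
grasp_force: 40.0
time_s: 8.55
tool_pos: [523.6, 239.9, 138.8]
tcp_rot: [3.141, 0.001, 2.681]
ft_force: [-2.6, -0.3, 6.3]
opening: 49.2
grasp_force: 40.0
```

```bash
python3 -m handwheel '{"translation":[[0,0,0.5],[0,0,1],[0,0,1],[0,0,1]],"rot":[[0,0,0],[0,0,0],[0,0,0],[0,0,0]],"grip":[1,1,1,1]}'
python3 -m handwheel '{"translation":[[0,0,0],[0,0,0],[0,0,0],[0,0,0],[0,0,0],[0,0,0],[0,0,0],[0,0,0]],"rot":[[0,0,0],[0,0,0],[0,0,0],[0,0,0],[0,0,0],[0,0,0],[0,0,0],[0,0,0]],"grip":[1,1,1,1,1,1,1,1]}'
python3 - <<'E'
from h import *
f=[]
for _ in range(6): a=camera("side"); f.append(state()["ft_force"])
s=state(); print(s["tool_pos"],np.mean(f,0),np.std(f,0))
cv2.imwrite("pics/end.png",cv2.resize(a[110:220,230:340],(600,600),interpolation=cv2.INTER_CUBIC)[:,:,::-1])
E
```

```text
time_s: 8.88
tool_pos: [523.8, 239.9, 138.7]
tcp_rot: [3.141, 0.002, 2.681]
ft_force: [-5.1, -1.7, 13.2]
opening: 49.2
grasp_force: 40.0
time_s: 9.55
tool_pos: [523.8, 239.9, 138.7]
tcp_rot: [3.141, 0.002, 2.681]
ft_force: [-3.6, -1.9, 12.9]
opening: 48.9
grasp_force: 40.0
[523.76563371 239.89800289 138.70802087] [-4.61611447 -1.98944845 13.54154699] [0.49763724 0.30853833 0.48405197]
```

View pics/end.png

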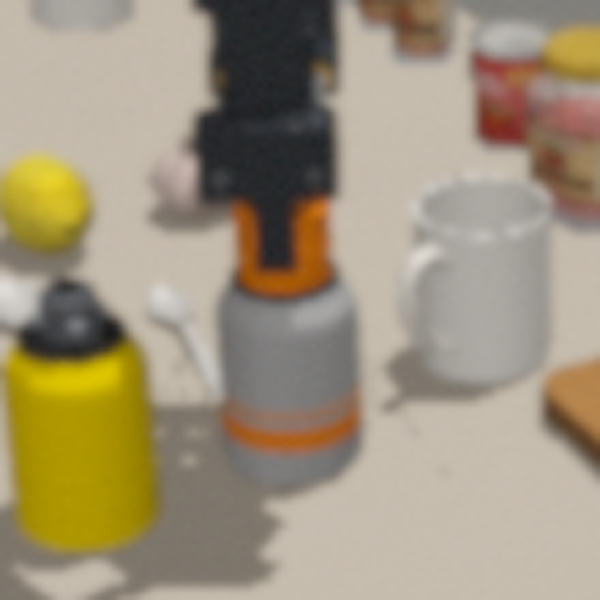

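The cap is home on the ring with the flask upright (cap at crop (285,245), no dark ring visible) and TCP height 138.7 as expected. I trim the push from 13.5 N towards 10–11 N and ease the side load.

```bash
python3 -m handwheel '{"translation":[[0.6,0,-0.4],[0.6,0,-0.4],[0.6,0,-0.4],[0.6,0,-0.4],[0.6,0,-0.4],[0.6,0,-0.4]],"rot":[[0,0,0],[0,0,0],[0,0,0],[0,0,0],[0,0,0],[0,0,0]],"grip":[1,1,1,1,1,1]}'
python3 - <<'E'
from h import *
f=[]
for _ in range(6): camera("side"); f.append(state()["ft_force"])
print(state()["tool_pos"],np.mean(f,0))
E
```

```text
time_s: 10.35
tool_pos: [523.6, 239.9, 138.7]
tcp_rot: [3.141, 0.002, 2.681]
ft_force: [-1.5, -2.0, 9.4]
opening: 49.1
grasp_force: 40.0
[523.55093475 239.94383894 138.75371776] [-1.31425289 -2.35424343  9.74937182]
```

```bash
python3 -m handwheel '{"translation":[[0,0,0.2],[0,0,0.2],[0,0,0.2],[0,0,0.2]],"rot":[[0,0,0],[0,0,0],[0,0,0],[0,0,0]],"grip":[1,1,1,1]}'
python3 -c "
from bench import *
print(job_done())"
```

```text
time_s: 10.98
tool_pos: [523.6, 239.9, 138.7]
tcp_rot: [3.141, 0.003, 2.681]
ft_force: [-2.6, -2.1, 10.8]
opening: 49.2
grasp_force: 40.0
the job is handed in; nothing more can be done
None
```

I pressed the orange cap onto the orange-band flask until it clicked, seated it fully on the ring and handed the job in at about 11 s, still holding it down with about 11 N and the flask upright; no verdict came back.

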